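# Check two fence gaps with a gauge blade and pack the set-up kit

## Task

Check the two gaps of the moulder set-up with the gauge blade: take it from its wooden holder, lower it into the gap of the yellow block until its red line is level with the top of the block, keep it there for two seconds, and then do the same in the blue block. Put the gauge back in the holder, fully home, and stand every black clamp knob in the divided crate, stud up, each in a cell of its own. Leave the caliper, the tape measure and the marker pen where they lie.

Things in the scene. Friction and masses are not known exactly. Their poses are not given: they have to be found in the camera images.
- gauge: gauge, loose, 0.09 kg: a flat bright metal blade (4 thick along its x, 36 wide along its y, 75 long) under a black handle block (14 thick along x, 40 wide along y, 36 high along z). Origin: centre of the blade's lower edge; z runs up the blade; the handle spans z = 75 to 111. A red line runs round the blade at z = 30. It starts upright in the holder. Both faces are alike, so it may go in either way round.
- gauge_line (a point): the red line: the blade's centre at the height of the line, 30 above the blade's lower edge; axes as the gauge's
- yellow_block: yellow setting block, fixed: two upright yellow jaws with a straight gap between them, on a dark base 60 x 76 x 6 with screws. Jaws 50 long (along y), 60 over both (along x), tops 55 above the bench. The gap is 7 wide (across x), runs along y, is open at both ends and on top, 50 deep, with 4 mm chamfers at its mouth. Origin: centre of the underside; z up.
- yellow_block_gap (a point): centre of the yellow block's gap, level with the tops of the jaws (55 above the bench); x across the gap, y along it, z up
- blue_block: blue setting block, fixed: two upright blue jaws with a straight gap between them, on a dark base 60 x 76 x 6 with screws. Jaws 50 long (along y), 60 over both (along x), tops 55 above the bench. The gap is 7 wide (across x), runs along y, is open at both ends and on top, 50 deep, with 4 mm chamfers at its mouth. Origin: centre of the underside; z up.
- blue_block_gap (a point): centre of the blue block's gap, level with the tops of the jaws (55 above the bench); x across the gap, y along it, z up
- holder: wooden holder of the gauge, fixed: block 56 (x) x 66 (y) x 52 high with a slot from above, 7 wide (x) and 44 long (y, closed ends), 40 deep, with 4 mm chamfers along the mouth. Origin: centre of the underside; z up. The three stations (two blocks and holder) change places from start to start.
- holder_seat (a point): centre of the floor of the holder's slot, 12 above the bench, where the gauge's lower edge rests when fully home; axes as the holder's
- crate: plywood crate, fixed: 135 x 135 x 34 high, floor 5 thick, walls and dividers 5, with 2 x 2 square cells of 60 inside. Origin: centre of the underside; x and y along its walls.
- cell1 (a point): centre of the floor of crate cell 1, 5 above the bench
- cell2 (a point): centre of the floor of crate cell 2, 5 above the bench
- cell3 (a point): centre of the floor of crate cell 3, 5 above the bench
- cell4 (a point): centre of the floor of crate cell 4, 5 above the bench
- knob1: black ribbed clamp knob, loose, 0.07 kg, standing stud up: ribbed disc 50 diameter and 18 high, on it a neck 22 diameter up to z = 30, on that a pale stud 8 diameter up to z = 50. Origin: centre of the underside; z up the stud. Two to four knobs are present.
- knob2: black ribbed clamp knob, loose, 0.07 kg, standing stud up: ribbed disc 50 diameter and 18 high, on it a neck 22 diameter up to z = 30, on that a pale stud 8 diameter up to z = 50. Origin: centre of the underside; z up the stud. Two to four knobs are present.
- knob3: black ribbed clamp knob, loose, 0.07 kg, standing stud up: ribbed disc 50 diameter and 18 high, on it a neck 22 diameter up to z = 30, on that a pale stud 8 diameter up to z = 50. Origin: centre of the underside; z up the stud. Two to four knobs are present.
- knob4: black ribbed clamp knob, loose, 0.07 kg, standing stud up: ribbed disc 50 diameter and 18 high, on it a neck 22 diameter up to z = 30, on that a pale stud 8 diameter up to z = 50. Origin: centre of the underside; z up the stud. Two to four knobs are present.
- caliper: slide caliper lying flat on the grey drawer cabinet, loose (the cabinet is fixed, 150 high; it stands behind the knobs and to the left of the crate, from x = 520, its drawer handles from x = 499, and from y = 25 to 315 in the base frame), 62 x 190 x 11; a bystander. Origin: centre of the underside
- tape_measure: yellow pocket tape standing on the drawer cabinet, loose, 39 x 68 x 62; a bystander. Origin: centre of the underside
- marker_pen: marker pen lying flat on the bench, loose, 14 x 132 x 15; a bystander. Origin: centre of the underside

How it is judged (in metres and radians):
On the way, in this order (a step that is already met when the one before it is completed fails the run):
1. the gauge stands in the yellow block's gap with its red line level with the top, for one second (z of gauge_line in the frame of yellow_block_gap between -0.004 and 0.004 m and x of gauge_line in the frame of yellow_block_gap between -0.004 and 0.004 m and y of gauge_line in the frame of yellow_block_gap between -0.012 and 0.012 m and angle between the x axis of gauge and the x axis of yellow_block, either way round below 0.15 rad and angle between gauge's own z axis and vertical below 0.12 rad), for 1 s.
2. then the gauge stands in the blue block's gap with its red line level with the top, for one second (z of gauge_line in the frame of blue_block_gap between -0.004 and 0.004 m and x of gauge_line in the frame of blue_block_gap between -0.004 and 0.004 m and y of gauge_line in the frame of blue_block_gap between -0.012 and 0.012 m and angle between the x axis of gauge and the x axis of blue_block, either way round below 0.15 rad and angle between gauge's own z axis and vertical below 0.12 rad), for 1 s.
At the end, for the whole second after the job is handed in: Gauge upright and at rest in the holder, lower edge within 4 mm of the slot floor. Every knob stands stud up, at rest, on the floor of its own crate cell. At both checks the red line was within 4 mm of the jaw tops and 4 mm of mid-gap, blade upright and in line with the gap (z of gauge in the frame of holder_seat between -0.004 and 0.004 m and x of gauge in the frame of holder_seat between -0.005 and 0.005 m and y of gauge in the frame of holder_seat between -0.008 and 0.008 m and angle between gauge's own z axis and vertical below 0.12 rad and linear speed of each of gauge, knob1, knob2, knob3, knob4 below 0.03 m/s and x of knob1 in the frame of crate between -0.066 and 0.066 m and y of knob1 in the frame of crate between -0.066 and 0.066 m and z of knob1 in the frame of crate between 0.002 and 0.01 m and angle between each of knob1, knob2, knob3, knob4's own z axis and vertical below 0.15 rad and x of knob2 in the frame of crate between -0.066 and 0.066 m and y of knob2 in the frame of crate between -0.066 and 0.066 m and z of knob2 in the frame of crate between 0.002 and 0.01 m and x of knob3 in the frame of crate between -0.066 and 0.066 m and y of knob3 in the frame of crate between -0.066 and 0.066 m and z of knob3 in the frame of crate between 0.002 and 0.01 m and x of knob4 in the frame of crate between -0.066 and 0.066 m and y of knob4 in the frame of crate between -0.066 and 0.066 m and z of knob4 in the frame of crate between 0.002 and 0.01 m); the robot touches nothing.
It fails at once if the caliper is pushed more than 3 cm (distance of caliper from where it was at the start of the episode above 0.03 m).
It fails at once if the tape measure is pushed more than 3 cm (distance of tape_measure from where it was at the start of the episode above 0.03 m).
It fails at once if the marker pen is pushed more than 3 cm (distance of marker_pen from where it was at the start of the episode above 0.03 m).
Of knob1, knob2, knob3, knob4 only 2 to 4 are there at a start; the rules pass over those that are not, and their reading is None.
At some moment in a run one of knob1, knob2, knob3, knob4 may be knocked a few centimetres aside while the robot is not near it.
It also fails if it takes over 210 s, if anything falls off the work surface, if the arm or the gripper's body presses on something with over 40 N, if the wrist force passes 120 N, or if a joint passes its speed limit or range.

## Robot

A 6-joint arm with a two-finger parallel gripper is mounted at the origin on the work surface; the furniture and walls round the work are solid. World frame = base frame: x ahead of the robot, y to its left, z up, the work surface at z = 0. Lengths are in m, angles in degrees, forces in N, time in s.
With the tool pointing down it reaches from about 0.4 to 0.825 m from the base axis. Payload 7 kg.
Tool frame: the origin (TCP) lies between the finger pads; the fingertips stand 19 mm ahead of it and the grasp point (between the pads) is the TCP; z points along the fingers, y is the line along which they close (so a half turn about z gives the same grasp; the last joint's range is limited). The gripper opens to 88 mm and grips with 3 to 60 N. Pads are 19 mm wide; open, the fingers measure 130 mm over their backs; the gripper's body (78 mm by 193 mm) begins 47 mm behind the grasp point.
Start: joints at [88.757, 20.546, 0.682, 0, -70.136, -16.507], TCP at [0.206, 0.643, 0.246] pointing down, gripper open.
Joint ranges: [-176.03, 176.03], [-82.01, 121.73], [-58.28, 71.71], [-173.87, 95.51], [-174.79, -0.11], [-173.66, 173.66]. Speed limits (degrees/s): [136.94, 136.94, 172.46, 180, 180, 180].

## Interface

Orientations are given as [roll, pitch, yaw] about the fixed x, y, z axes, in that order (R = Rz(yaw) Ry(pitch) Rx(roll)).
In Python, from plant import r gives the robot as it stands. The module is installed in compiled form; this text tells all that it offers.
- The arm moves only by the shell command python3 -m pendant 'ROWS' [OPENING] [FORCE]. ROWS is JSON, a list of rows, each a list of 6 numbers: the shift along the tool's x, y, z in mm, then the turn, a rotation vector about the tool's x, y, z in rad. In form: [[tx, ty, tz, wx, wy, wz], ...]. A call has 1 to 20 rows; each row is the pose to reach, as a shift and turn from the pose commanded when the call began, along the tool's axes at that moment; what a row does not reach only later rows make up. A row lasts 1/8 s, in which the tool goes at most 62.5 mm and 10.7 degrees, less where a joint would pass 70% of its speed; a pose out of reach is approached as far as the arm can. A call with a gripper value outside its range is refused whole. OPENING is the finger opening in mm, from 0 to 87.6, set as the call begins (- or left out, the last holds). The fingers move at their own pace and stop on an object; FORCE is the grip in N (left out, the last holds). Time passes only in rows, so rows that repeat a pose let the fingers close. It gives the time, the measured TCP pose, the force, the opening and the grip force at its end, in the units of the state.
- r.get_state(): the state, without advancing time (a new reading comes with each control period).
- r.capture(name): name is "scene" or "top" or "wrist"; returns the picture (420x560x3 uint8, red, green, blue); there is no depth.
- r.camera_params(name): a dict with "mtx" (3x3 intrinsics, pixels), "rvec" (rotation vector, rad) and "tvec" (3), from world to camera coordinates, as OpenCV has them; the wrist camera has in their place "mount" (4x4, takes a point from camera to tool coordinates, whose origin is the TCP and whose axes are the flange's). Camera axes: x right, y down, z forward; pixel columns grow to the right and rows downward; lengths in m; the calibration is good to about 2 mm. A picture is of the moment at which its call begins: read the wrist's pose just before it. camera_params takes no time and is no camera call.
- r.close_job(): hands the job in; it is judged then, once.
The state is a dict: "time_s": time; "joints": joint angles; "qd": joint speeds; "joint_torque": joint torques, N m; "tcp_pos": TCP position; "eef_rot": TCP orientation; "contact_force": force on the tool from outside, world axes, zero at the start; "moment": the same for the moment, N m; "gripper_width": finger opening in m; "gripper_force": force on a finger pad.
Only numpy, scipy, OpenCV 4.12 (cv2) and the standard library are available. Lean on these libraries where they do the work, as an engineer would, in place of code of your own. Each camera call takes 0.05 s, during which the arm holds its last target. There are 200 camera calls.

## Working session

There is one attempt and no reset: what is moved stays moved. The work goes in short steps, Python scripts to look and compute and a shell command to move; the robot and the scene stay as the last step left them, time stands still between calls to the robot, and variables do not carry over. Pictures are saved under pics/ and viewed, at most 14 in all, crops included, and the job is handed in when it is done.

```bash
mkdir -p pics; cat > h.py <<'E'
import numpy as np, cv2
from scipy.spatial.transform import Rotation as R
from plant import r
def snap(n,f):
    im=r.capture(n); cv2.imwrite('pics/'+f,im[:,:,::-1]); return im
def cam(n):
    p=r.camera_params(n); K=np.array(p['mtx'],float)
    if 'mount' in p:
        s=r.get_state(); T=np.eye(4); T[:3,:3]=R.from_euler('xyz',s['eef_rot'],degrees=True).as_matrix(); T[:3,3]=s['tcp_pos']
        M=T@np.array(p['mount']); return K,M[:3,:3],M[:3,3]
    A=cv2.Rodrigues(np.array(p['rvec'],float))[0]; return K,A.T,-A.T@np.array(p['tvec'],float).ravel()
def ray(c,uv,z):
    K,A,o=c; d=A@np.linalg.solve(K,[uv[0],uv[1],1]); return o+d*(z-o[2])/d[2]
def proj(c,P):
    K,A,o=c; q=(K@A.T@(np.atleast_2d(P)-o).T).T; return q[:,:2]/q[:,2:]
E
python3 - <<'E'
from h import *
print(r.get_state())
for n in('scene','top','wrist'):
    c=cam(n); print(n,c[2].round(3),c[1][:,2].round(3),c[0][0,0]); snap(n,n+'0.png')
E
```

```text
{'time_s': 0.0, 'joints': array([ 8.87553984e+01,  2.05935748e+01,  6.34103571e-01, -2.00122569e-02,
       -7.01341324e+01, -1.65059761e+01]), 'qd': array([ 0.08687295, -0.05997494,  0.03600448,  0.0418091 , -0.07863929,
       -0.03196536]), 'joint_torque': array([-1.27164363e-03, -5.82710016e+01,  2.93047893e+01,  6.99743852e+00,
        6.81135280e-03, -1.60322097e-04]), 'tcp_pos': array([0.20568465, 0.64243286, 0.24460134]), 'eef_rot': array([ 1.79904908e+02, -8.55950774e-03, -1.77573865e+01]), 'contact_force': array([ 0.01942603, -0.47693563, -0.11855036]), 'moment': array([ 0.01273471,  0.01638789, -0.06152475]), 'gripper_force': 0.0, 'gripper_width': 0.08755153387295246}
scene [-0.141 -0.416  0.96 ] [ 0.552  0.378 -0.743] 467.1640231536508
top [0.308 0.011 1.145] [ 0.163  0.008 -0.987] 496.7583026256705
wrist [0.269 0.623 0.383] [-0.235  0.074 -0.969] 346.1914185392038
```

View pics/top0.png

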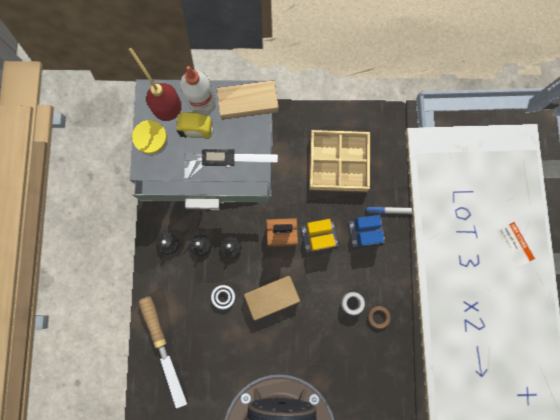

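View pics/scene0.png

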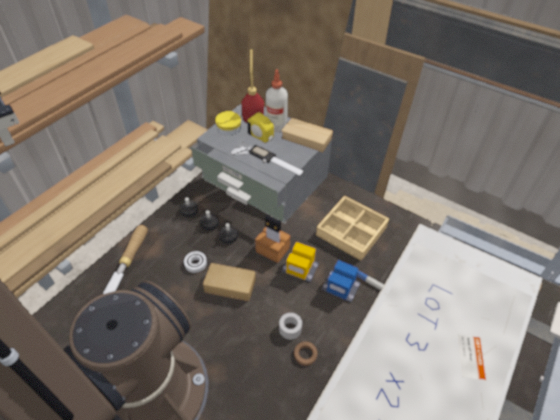

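Top view: three knobs at (168,243), (201,246), (230,247); holder with the gauge at (283,230), yellow block (320,235), blue block (368,231), crate (340,160), and pen (390,211) right of the blue block.

```bash
python3 - <<'E'
from h import *
c=cam('top')
for n,uv,z in [('k1',(168,237),.05),('k2',(201,240),.05),('k3',(231,241),.05),('gauge',(283,229),.123),('yel',(320,235),.055),('blue',(368,231),.055),('pen',(390,211),.012),('crTL',(312,131),.034),('crTR',(369,132),.034),('crBR',(369,190),.034),('crBL',(311,190),.034)]:
    print(n,ray(c,uv,z).round(3))
im=cv2.imread('pics/top0.png'); cv2.imwrite('pics/crop0.png',cv2.resize(im[120:270,150:420],None,fx=2.9,fy=2.9,interpolation=cv2.INTER_CUBIC))
E
```

```text
k1 [0.418 0.251 0.05 ]
k2 [0.412 0.178 0.05 ]
k3 [0.411 0.111 0.05 ]
gauge [ 0.43  -0.002  0.123]
yel [ 0.426 -0.085  0.055]
blue [ 0.437 -0.19   0.055]
pen [ 0.489 -0.25   0.012]
crTL [ 0.671 -0.068  0.034]
crTR [ 0.67  -0.201  0.034]
crBR [ 0.533 -0.198  0.034]
crBL [ 0.531 -0.066  0.034]
```

View pics/crop0.png

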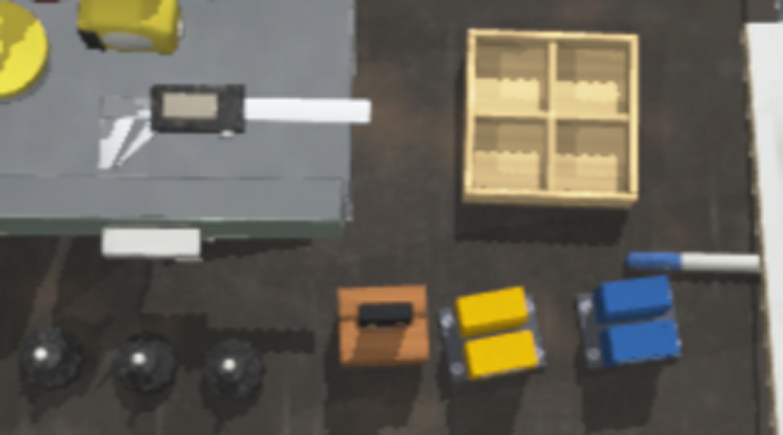

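The crop shows the gauge (black handle) in the holder, the gaps all running roughly along world y, and the knobs clear of the cabinet. Next, a look from the wrist camera above the stations.

```bash
cat >> h.py <<'E'
def go(pos,yaw,cmd=None):
    """row (mm, rad) from measured (or given commanded) pose to a tool-down pose"""
    s=r.get_state(); A=R.from_euler('xyz',s['eef_rot'],degrees=True); p=s['tcp_pos']
    B=R.from_euler('xyz',[180,0,yaw],degrees=True)
    t=A.inv().apply(np.array(pos)-p)*1000; w=(A.inv()*B).as_rotvec()
    print([round(float(v),1) for v in t]+[round(float(v),4) for v in w])
E
python3 -c "
from h import *
go([.43,-.05,.30],-90)"
```

```text
[424.8, 591.2, -54.3, 0.001, -0.0009, 1.2609]
```

```bash
python3 -m pendant '[[425,591,-54,0.001,-0.001,1.261],[425,591,-54,0.001,-0.001,1.261],[425,591,-54,0.001,-0.001,1.261],[425,591,-54,0.001,-0.001,1.261],[425,591,-54,0.001,-0.001,1.261],[425,591,-54,0.001,-0.001,1.261],[425,591,-54,0.001,-0.001,1.261],[425,591,-54,0.001,-0.001,1.261],[425,591,-54,0.001,-0.001,1.261],[425,591,-54,0.001,-0.001,1.261],[425,591,-54,0.001,-0.001,1.261],[425,591,-54,0.001,-0.001,1.261],[425,591,-54,0.001,-0.001,1.261],[425,591,-54,0.001,-0.001,1.261],[425,591,-54,0.001,-0.001,1.261],[425,591,-54,0.001,-0.001,1.261],[425,591,-54,0.001,-0.001,1.261],[425,591,-54,0.001,-0.001,1.261],[425,591,-54,0.001,-0.001,1.261],[425,591,-54,0.001,-0.001,1.261]]'; python3 - <<'E'
from h import *
s=r.get_state(); print(s['joints'].round(1))
im=snap('wrist','w1.png'); cv2.imwrite('pics/w1b.png',cv2.resize(im,(800,600),interpolation=cv2.INTER_CUBIC)[:,:,::-1])
E
```

```text
time_s: 2.65
tcp_pos: [0.4304, -0.0496, 0.2996]
eef_rot: [-180.0, 0.1, -90.0]
contact_force: [0.9, -0.5, 1.0]
gripper_width: 0.0877
gripper_force: 0.0
[ 19.6  -5.1 -22.6  -0.1 -72.5 -19.6]
```

View pics/w1b.png

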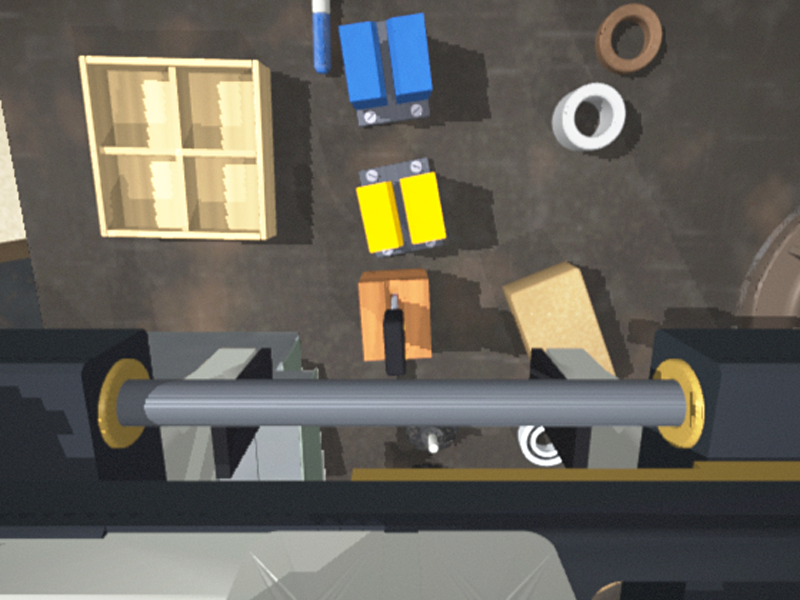

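Wrist view (800-px scale): blue jaws (385,60), yellow jaws (400,210), holder (395,315) with the gauge's handle at (395,340), crate (180,150). I'll segment the faces and fit them.

```bash
cat >> h.py <<'E'
def tops(im,c,lo,hi,z,amin=150):
    hsv=cv2.cvtColor(im,cv2.COLOR_RGB2HSV); m=cv2.inRange(hsv,lo,hi)
    n,L,S,C=cv2.connectedComponentsWithStats(m,connectivity=4)
    for i in range(1,n):
        if S[i,4]<amin: continue
        cnt=cv2.findContours((L==i).astype('u1'),0,2)[0][0][:,0]
        P=np.array([ray(c,p,z)[:2] for p in cnt.astype(float)])*1000
        (cx,cy),(w,h),a=cv2.minAreaRect(P.astype('f4')); 
        if w<h: w,h,a=h,w,a+90
        print(S[i].tolist(),'c %.1f %.1f size %.1f %.1f ang(long) %.1f'%(cx,cy,w,h,(a)%180))
E
python3 - <<'E'
from h import *
im=cv2.imread('pics/w1.png')[:,:,::-1].copy(); c=cam('wrist')
hsv=cv2.cvtColor(im,cv2.COLOR_RGB2HSV)
for n,p in dict(yel=(265,152),yel2=(295,145),yelside=(281,148),blue=(255,45),blue2=(287,30),blueside=(268,40),wood=(265,210),woodR=(290,215),woodfront=(265,192)).items(): print(n,hsv[p[1],p[0]])
print('Y');tops(im,c,(20,150,215),(35,255,255),.055)
print('B');tops(im,c,(100,150,160),(125,255,255),.055)
print('H');tops(im,c,(5,80,140),(16,255,255),.052)
for p in [(79,56),(267,60),(275,239),(101,238)]: print('crate',ray(c,np.array(p)*.7,.034).round(4))
for p in [(407,309),(389,309),(387,374),(404,374)]: print('gauge',ray(c,np.array(p)*.7,.123).round(4))
E
```

```text
yel [ 29 255 255]
yel2 [ 29 255 255]
yelside [115  36  91]
blue [106 187 237]
blue2 [106 184 238]
blueside [112  30  92]
wood [ 14 148 231]
woodR [ 14 153 195]
woodfront [ 13 148 150]
Y
[280, 121, 32, 50, 1160] c 413.9 -90.8 size 50.7 26.8 ang(long) 101.2
[250, 127, 32, 50, 1127] c 446.9 -84.3 size 50.5 26.6 ang(long) 101.3
B
[271, 9, 31, 58, 1424] c 425.0 -198.4 size 50.4 26.6 ang(long) 97.9
[237, 15, 32, 56, 1248] c 458.6 -193.7 size 50.4 25.2 ang(long) 97.9
H
[420, 4, 43, 45, 798] c 267.9 -209.8 size 42.9 40.5 ang(long) 180.0
[251, 189, 52, 64, 2162] c 435.7 -4.6 size 74.9 57.0 ang(long) 93.4
crate [ 0.6714 -0.2018  0.034 ]
crate [ 0.5308 -0.199   0.034 ]
crate [ 0.5333 -0.0648  0.034 ]
crate [ 0.6754 -0.0656  0.034 ]
gauge [ 0.4265 -0.0297  0.123 ]
gauge [ 0.4384 -0.0297  0.123 ]
gauge [0.44   0.0164 0.123 ]
gauge [0.4284 0.0164 0.123 ]
```

```bash
python3 -m pendant '[[-100,-3,90,0,0,0],[-100,-3,90,0,0,0],[-100,-3,90,0,0,0],[-100,-3,90,0,0,0],[-100,-3,90,0,0,0]]' 50; python3 - <<'E'
from h import *
c=cam('wrist');im=snap('wrist','w2.png'); cv2.imwrite('pics/w2b.png',cv2.resize(im[40:340,80:480],(800,600),interpolation=cv2.INTER_CUBIC)[:,:,::-1])
print(c[2])
print('H');tops(im,c,(5,80,140),(16,255,255),.052)
E
```

```text
time_s: 3.32
tcp_pos: [0.434, 0.0501, 0.2108]
eef_rot: [-179.9, 0.1, -90.0]
contact_force: [-0.2, 0.2, 0.3]
gripper_width: 0.0509
gripper_force: 0.0
[ 0.43422771 -0.01593087  0.34937985]
H
[244, 98, 71, 84, 3862] c 435.4 -0.6 size 66.8 56.5 ang(long) 93.0
```

View pics/w2b.png

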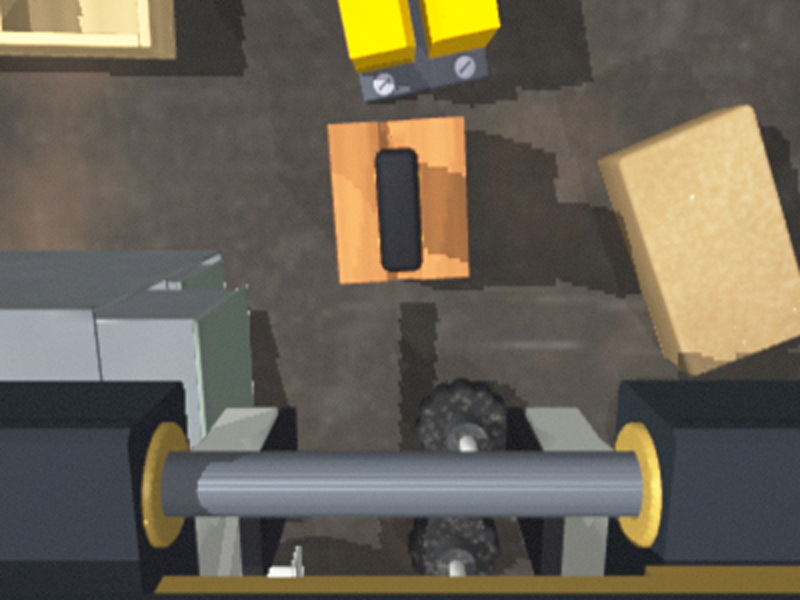

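The holder fits at (435.4, -0.6) mm, 66.8 x 56.5, long side at 93°; the handle lies at crop pixel (399,210).

```bash
python3 - <<'E'
from h import *
c=cam('wrist'); print(ray(c,(279.5,145),.123))
go([.435,-.001,.200],-87); go([.435,-.001,.108],-87)
E
```

```text
[ 0.43506218 -0.0017456   0.123     ]
[51.0, -1.0, 10.7, -0.002, 0.002, -0.0533]
[51.2, -0.8, 102.7, -0.002, 0.002, -0.0533]
```

```bash
python3 -m pendant '[[51,-1,11,-0.002,0.002,-0.053],[51,-1,11,-0.002,0.002,-0.053],[51,-1,40,-0.002,0.002,-0.053],[51,-1,70,-0.002,0.002,-0.053],[51,-1,90,-0.002,0.002,-0.053],[51,-1,103,-0.002,0.002,-0.053],[51,-1,103,-0.002,0.002,-0.053],[51,-1,103,-0.002,0.002,-0.053],[51,-1,103,-0.002,0.002,-0.053]]' 50 && python3 -m pendant '[[0,0,0,0,0,0],[0,0,0,0,0,0],[0,0,0,0,0,0],[0,0,0,0,0,0],[0,0,0,0,0,0],[0,0,0,0,0,0]]' 0 20
```

```text
time_s: 4.5
tcp_pos: [0.435, -0.0001, 0.1074]
eef_rot: [180.0, -0.0, -87.0]
contact_force: [0.5, 0.7, -0.4]
gripper_width: 0.0499
gripper_force: 0.0
time_s: 5.25
tcp_pos: [0.4344, -0.0004, 0.1066]
eef_rot: [179.9, -0.0, -87.0]
contact_force: [-1.0, 1.2, 0.3]
gripper_width: 0.014
gripper_force: 20.0
```

```bash
python3 -m pendant '[[0,0,-10,0,0,0],[0,0,-25,0,0,0],[0,0,-50,0,0,0],[0,0,-75,0,0,0],[0,0,-90,0,0,0],[0,0,-90,0,0,0],[0,0,-90,0,0,0]]'; python3 -c "
from h import *
go([.4304,-.0865,.197],-78.8)"
```

```text
time_s: 6.12
tcp_pos: [0.4341, -0.0004, 0.1962]
eef_rot: [179.9, -0.0, -87.0]
contact_force: [-0.3, -0.1, -0.7]
gripper_width: 0.0139
gripper_force: 20.0
[85.8, 8.2, -0.7, 0.0025, -0.0004, -0.1427]
```

```bash
python3 -m pendant '[[50,5,0,0,0,-0.08],[86,8,0,0.002,0,-0.143],[86,8,0,0.002,0,-0.143],[86,8,20,0.002,0,-0.143],[86,8,38,0.002,0,-0.143],[86,8,38,0.002,0,-0.143],[86,8,38,0.002,0,-0.143],[86,8,38,0.002,0,-0.143]]'; python3 - <<'E'
from h import *
im=snap('wrist','w3.png'); cv2.imwrite('pics/w3b.png',cv2.resize(im[100:400,80:480],(800,600),interpolation=cv2.INTER_CUBIC)[:,:,::-1])
go([.4304,-.0865,.120],-78.8)
E
```

```text
time_s: 7.12
tcp_pos: [0.4316, -0.0864, 0.1593]
eef_rot: [-179.9, -0.0, -78.7]
contact_force: [0.7, 0.9, -0.8]
gripper_width: 0.014
gripper_force: 20.0
[-0.2, 1.2, 39.3, -0.0013, -0.0006, 0.0007]
```

View pics/w3b.png

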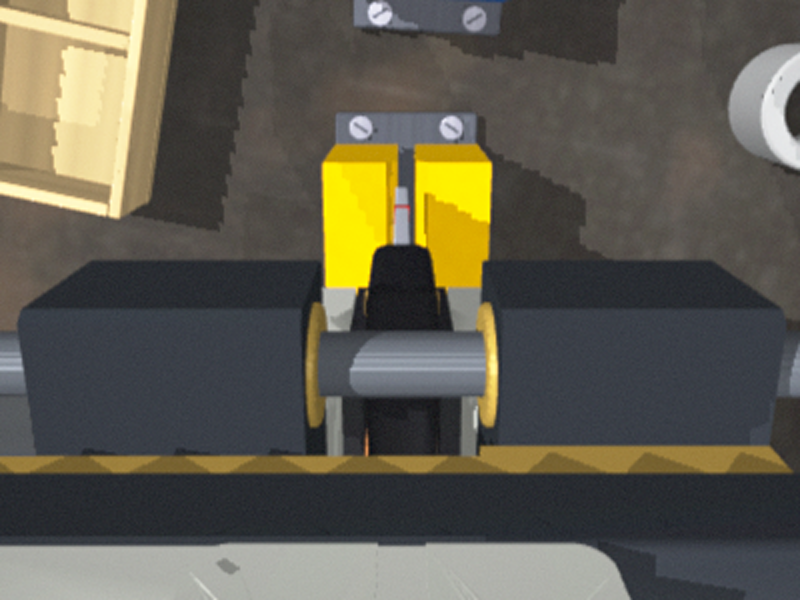

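The blade (401,187–245) hangs over the yellow gap (centre ≈406), about 1.3 mm to the +x side, which agrees with the reading. I correct for that and descend.

```bash
python3 -m pendant '[[0,1.2,0,0,0,0],[0,1.2,6,0,0,0],[0,1.2,12,0,0,0],[0,1.2,18,0,0,0],[0,1.2,24,0,0,0],[0,1.2,30,0,0,0],[0,1.2,35,0,0,0],[0,1.2,39,0,0,0],[0,1.2,39,0,0,0],[0,1.2,39,0,0,0],[0,1.2,39,0,0,0]]'; python3 - <<'E'
from h import *
im=snap('wrist','w4.png'); cv2.imwrite('pics/w4b.png',cv2.resize(im[150:300,180:380],(800,600),interpolation=cv2.INTER_CUBIC)[:,:,::-1])
E
```

```text
time_s: 8.55
tcp_pos: [0.4301, -0.0868, 0.1199]
eef_rot: [-180.0, -0.0, -78.8]
contact_force: [-0.6, 0.2, -1.1]
gripper_width: 0.014
gripper_force: 20.0
```

View pics/w4b.png

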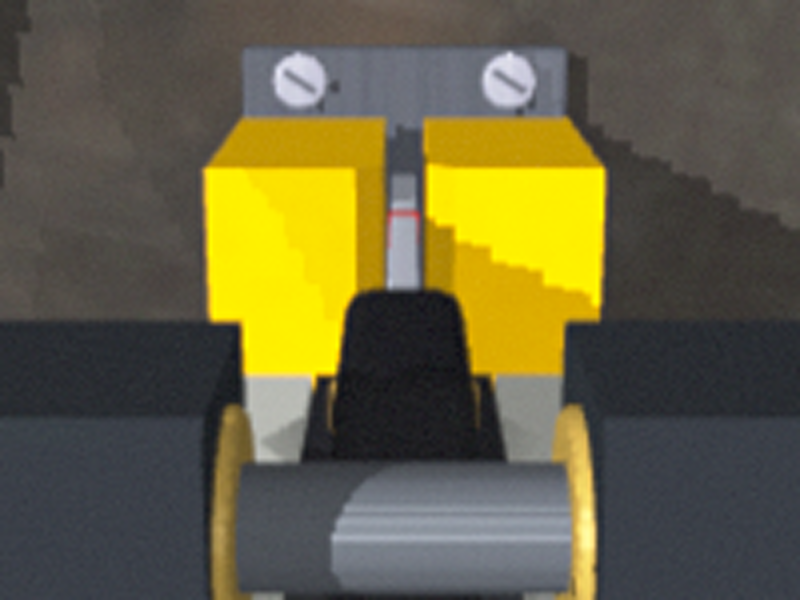

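```bash
python3 - <<'E'
from h import *
c=cam('wrist'); s=r.get_state()
B=R.from_euler('z',11.2,degrees=True).as_matrix(); o=np.array([.4304,-.0875,0])
for n,uv,z in[('line',(281,203.2),.055),('handle',(280.7,222.7),.1)]: print(n,(B.T@(ray(c,uv,z)-o)*1000).round(1))
P=[o+B@np.array([0,-.018,.055+d]) for d in(-.004,0,.004)]; print(proj(c,P)); print(s['contact_force'])
E
python3 -m pendant '[[0,0,0,0,0,0],[0,0,0,0,0,0],[0,0,0,0,0,0],[0,0,0,0,0,0]]'
```

```text
line [ -0.1 -18.2  55. ]
handle [  0.1 -19.  100. ]
[[280.80930796 201.99121257]
 [280.8160086  203.4571346 ]
 [280.82296252 204.97846986]]
[ 0.32741765 -0.29559615 -1.1798623 ]
time_s: 9.1
tcp_pos: [0.4299, -0.0869, 0.1197]
eef_rot: [-180.0, -0.0, -78.8]
contact_force: [0.0, 0.1, -0.2]
gripper_width: 0.0138
gripper_force: 20.0
```

Red line on target within about 1 mm. I hold, then lift.

```bash
python3 -m pendant '[[0,0,0,0,0,0],[0,0,0,0,0,0],[0,0,0,0,0,0],[0,0,0,0,0,0],[0,0,0,0,0,0],[0,0,0,0,0,0],[0,0,0,0,0,0],[0,0,0,0,0,0],[0,0,0,0,0,0],[0,0,0,0,0,0],[0,0,0,0,0,0],[0,0,0,0,0,0],[0,0,0,0,0,0],[0,0,0,0,0,0],[0,0,0,0,0,0],[0,0,0,0,0,0]]'; python3 -m pendant '[[0,0,-15,0,0,0],[0,0,-30,0,0,0],[0,0,-45,0,0,0],[0,0,-55,0,0,0],[0,0,-55,0,0,0],[0,0,-55,0,0,0]]';  python3 -c "
from h import *
go([.4416,-.195,.160],-82.1)"
```

```text
time_s: 11.1
tcp_pos: [0.4299, -0.0869, 0.1197]
eef_rot: [-180.0, -0.0, -78.8]
contact_force: [-0.9, 0.4, -0.8]
gripper_width: 0.014
gripper_force: 20.0
time_s: 11.85
tcp_pos: [0.4296, -0.0868, 0.1742]
eef_rot: [180.0, -0.0, -78.8]
contact_force: [0.2, 0.1, -0.8]
gripper_width: 0.0141
gripper_force: 20.0
[108.4, 9.2, 14.2, 0.0006, -0.0004, 0.058]
```

```bash
python3 -m pendant '[[50,5,0,0,0,0.03],[108,9,0,0,0,0.058],[108,9,0,0,0,0.058],[108,9,14,0,0,0.058],[108,9,14,0,0,0.058],[108,9,14,0,0,0.058],[108,9,14,0,0,0.058]]'; python3 - <<'E'
from h import *
c=cam('wrist');im=snap('wrist','w5.png'); cv2.imwrite('pics/w5b.png',cv2.resize(im[150:300,180:380],(800,600),interpolation=cv2.INTER_CUBIC)[:,:,::-1])
print('B');tops(im,c,(100,150,160),(125,255,255),.055)
go([.4416,-.195,.1197],-82.1)
E
```

```text
time_s: 12.72
tcp_pos: [0.4425, -0.1939, 0.1611]
eef_rot: [-180.0, -0.0, -82.0]
contact_force: [0.5, 1.1, 0.1]
gripper_width: 0.0139
gripper_force: 20.0
B
[219, 146, 10, 41, 186] c 487.9 -224.0 size 28.7 3.9 ang(long) 89.5
[242, 179, 31, 65, 1801] c 460.3 -194.4 size 48.3 22.0 ang(long) 97.6
[288, 179, 37, 44, 950] c 426.2 -207.5 size 31.9 25.9 ang(long) 98.3
[0.9, 1.0, 41.4, -0.0008, -0.0007, 0.0014]
```

View pics/w5b.png

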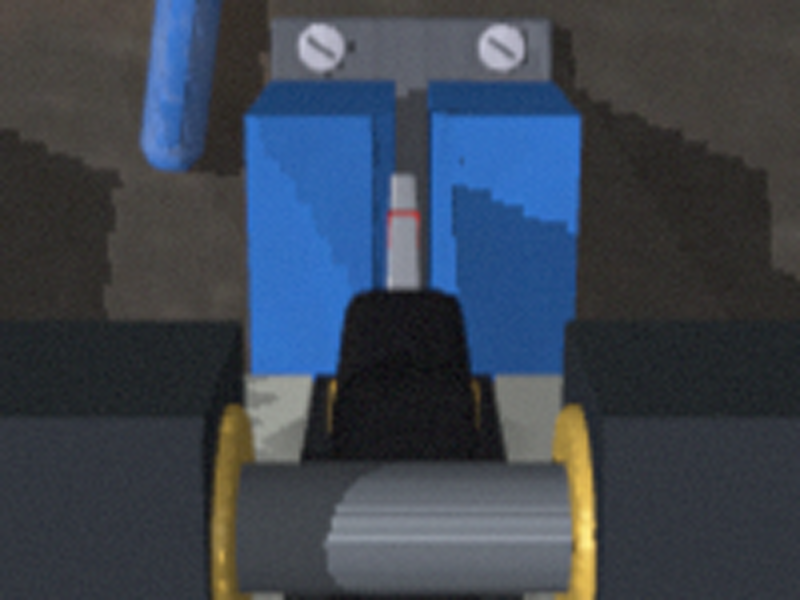

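The blade (403) is over the blue gap, whose centre is ≈413 px, so a small shift towards -x is needed; I work it out.

```bash
python3 - <<'E'
from h import *
c=cam('wrist')
a=ray(c,(283.4,178.75),.055);b=ray(c,(283.5,243),.055); print(a,b,np.degrees(np.arctan2(b[0]-a[0],b[1]-a[1])))
d=(b-a)/np.linalg.norm(b-a); print('centre',a+d*.025)
# x of gap centre in tool frame
s=r.get_state(); A=R.from_euler('xyz',s['eef_rot'],degrees=True)
print('tool',A.inv().apply(a-s['tcp_pos']),A.inv().apply(b-s['tcp_pos']))
print('blade tip tool',A.inv().apply(ray(c,(280.9,194),s['tcp_pos'][2]-.0946)-s['tcp_pos']))
E
```

```text
[ 0.44454897 -0.22122391  0.055     ] [ 0.43766219 -0.17331246  0.055     ] -8.179651290178374
centre [ 0.44099203 -0.19647824  0.055     ]
tool [0.0271869  0.00178    0.10611815] [-0.02121666  0.00194813  0.10608273]
blade tip tool [ 1.84426180e-02 -2.26952136e-05  9.46135207e-02]
```

```bash
python3 -m pendant '[[2,1.7,0,0,0,0],[2,1.7,6,0,0,0],[2,1.7,12,0,0,0],[2,1.7,18,0,0,0],[2,1.7,24,0,0,0],[2,1.7,30,0,0,0],[2,1.7,36,0,0,0],[2,1.7,41.3,0,0,0],[2,1.7,41.3,0,0,0],[2,1.7,41.3,0,0,0],[2,1.7,41.3,0,0,0]]'; python3 - <<'E'
from h import *
im=r.capture('wrist'); c=cam('wrist')
m=(im[...,0]>130)&(im[...,1]<100)&(im[...,2]<110); m[:, :270]=0; m[:,295:]=0
ys,xs=np.nonzero(m[190:215]); print(len(ys),xs.mean(),(ys+190).mean())
B=R.from_euler('z',8,degrees=True).as_matrix(); o=np.array([.441,-.1963,0])
print((B.T@(ray(c,(xs.mean(),(ys+190).mean()),.055)-o)*1000).round(1))
E
```

```text
time_s: 14.15
tcp_pos: [0.4409, -0.1968, 0.1197]
eef_rot: [-180.0, -0.0, -82.1]
contact_force: [0.7, -0.2, -1.6]
gripper_width: 0.0137
gripper_force: 20.0
12 281.0 203.25
[ -0.2 -19.3  55. ]
```

```bash
python3 -m pendant '[[0,0,0,0,0,0],[0,0,0,0,0,0],[0,0,0,0,0,0],[0,0,0,0,0,0],[0,0,0,0,0,0],[0,0,0,0,0,0],[0,0,0,0,0,0],[0,0,0,0,0,0],[0,0,0,0,0,0],[0,0,0,0,0,0],[0,0,0,0,0,0],[0,0,0,0,0,0],[0,0,0,0,0,0],[0,0,0,0,0,0],[0,0,0,0,0,0],[0,0,0,0,0,0],[0,0,0,0,0,0],[0,0,0,0,0,0]]'; python3 -m pendant '[[0,0,-15,0,0,0],[0,0,-30,0,0,0],[0,0,-45,0,0,0],[0,0,-60,0,0,0],[0,0,-60,0,0,0],[0,0,-60,0,0,0]]';  python3 -c "
from h import *
go([.4350,-.0006,.165],-87)"
```

```text
time_s: 16.45
tcp_pos: [0.4407, -0.1968, 0.1195]
eef_rot: [-180.0, -0.0, -82.1]
contact_force: [0.6, 0.1, -1.1]
gripper_width: 0.0142
gripper_force: 20.0
time_s: 17.2
tcp_pos: [0.4404, -0.1966, 0.1792]
eef_rot: [180.0, -0.0, -82.1]
contact_force: [-0.3, -0.2, -0.4]
gripper_width: 0.0141
gripper_force: 20.0
[-194.9, -21.6, 14.2, 0.0, -0.0002, 0.0855]
```

```bash
python3 -m pendant '[[-50,-5,0,0,0,0.02],[-100,-11,0,0,0,0.045],[-150,-16,0,0,0,0.065],[-195,-21.6,0,0,0,0.0855],[-195,-21.6,0,0,0,0.0855],[-195,-21.6,0,0,0,0.0855],[-195,-21.6,14,0,0,0.0855],[-195,-21.6,14,0,0,0.0855],[-195,-21.6,14,0,0,0.0855],[-195,-21.6,14,0,0,0.0855]]'; python3 - <<'E'
from h import *
im=snap('wrist','w6.png'); cv2.imwrite('pics/w6b.png',cv2.resize(im[150:300,180:380],(800,600),interpolation=cv2.INTER_CUBIC)[:,:,::-1])
go([.4350,-.0006,.1066],-87)
E
```

```text
time_s: 18.45
tcp_pos: [0.4354, -0.0009, 0.1655]
eef_rot: [-180.0, -0.0, -87.0]
contact_force: [-1.0, -0.4, -0.5]
gripper_width: 0.0142
gripper_force: 20.0
[-0.2, 0.5, 58.9, -0.0006, -0.0004, -0.0003]
```

View pics/w6b.png

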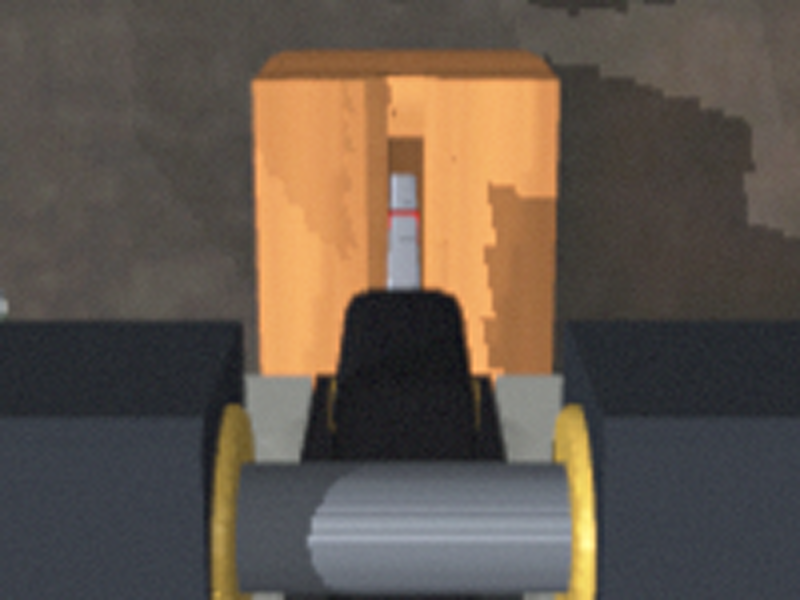

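Blade (404) centred in the slot mouth (405); lowering.

```bash
python3 -m pendant '[[0,0.4,8,0,0,0],[0,0.4,16,0,0,0],[0,0.4,24,0,0,0],[0,0.4,32,0,0,0],[0,0.4,40,0,0,0],[0,0.4,48,0,0,0],[0,0.4,54,0,0,0],[0,0.4,58,0,0,0],[0,0.4,58.5,0,0,0],[0,0.4,58.5,0,0,0],[0,0.4,58.5,0,0,0]]'
```

```text
time_s: 19.88
tcp_pos: [0.435, -0.0006, 0.107]
eef_rot: [-180.0, -0.0, -87.0]
contact_force: [0.2, 0.8, -1.4]
gripper_width: 0.0138
gripper_force: 20.0
```

```bash
python3 -m pendant '[[0,0,0,0,0,0],[0,0,0,0,0,0],[0,0,0,0,0,0],[0,0,0,0,0,0]]' 45; python3 -m pendant '[[0,0,-40,0,0,0],[0,0,-90,0,0,0],[0,0,-150,0,0,0],[0,0,-173,0,0,0],[-50,0,-173,0,0,0],[-100,0,-173,0,0,0],[-150,0,-173,0,0,0],[-200,0,-173,0,0,0],[-250,0,-173,0,0,0],[-290,0,-173,0,0,0],[-290,0,-173,0,0,0],[-290,0,-173,0,0,0]]';  python3 - <<'E'
from h import *
c=cam('wrist');im=snap('wrist','w7.png'); cv2.imwrite('pics/w7b.png',cv2.resize(im[0:300,80:480],(800,600),interpolation=cv2.INTER_CUBIC)[:,:,::-1])
print(r.get_state()['joints'].round(1), proj(c,[[.418,.251,.05],[.412,.178,.05],[.411,.111,.05],[.435,-.0015,.123]]))
np.savez('c7.npz',K=c[0],A=c[1],o=c[2])
E
```

```text
time_s: 20.38
tcp_pos: [0.4349, -0.0006, 0.1069]
eef_rot: [-180.0, -0.0, -87.0]
contact_force: [0.1, -0.4, -0.5]
gripper_width: 0.0436
gripper_force: 0.0
time_s: 21.88
tcp_pos: [0.4194, 0.2888, 0.2794]
eef_rot: [180.0, -0.1, -87.0]
contact_force: [0.2, 0.4, -0.7]
gripper_width: 0.0449
gripper_force: 0.0
[ 56.7   3.5 -16.8   0.  -69.8 -53.7] [[ 283.79928908  150.69524108]
 [ 293.82409409   77.2014313 ]
 [ 299.2548884     2.48645734]
 [ 280.38379251 -224.7242618 ]]
```

View pics/w7b.png

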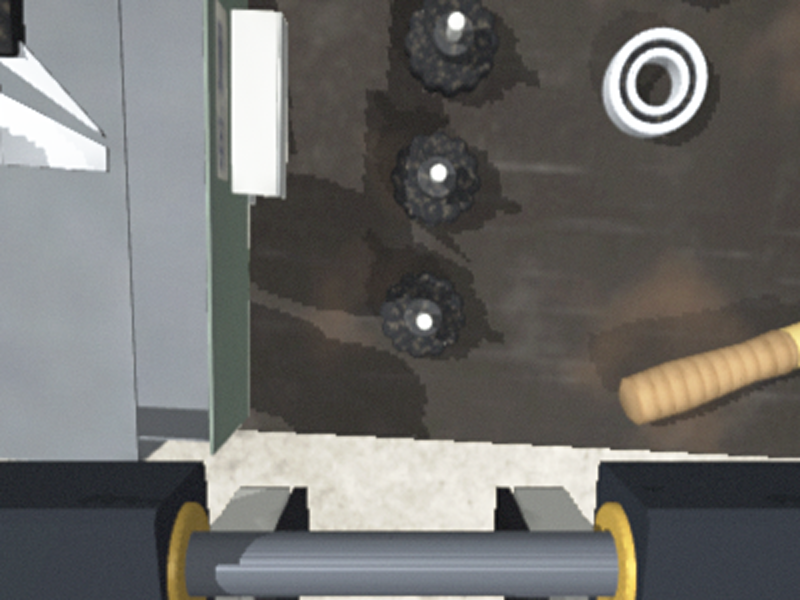

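Studs at crop (424,321), (438,173), (456,21); nothing disturbed.

```bash
python3 - <<'E'
from h import *
c=cam('wrist')
for p in [(424.5,321.5),(438.5,173),(456.5,21)]: print(ray(c,(80+p[0]/2,p[1]/2),.05).round(4))
p=ray(c,(80+424.5/2,321.5/2),.05)
go([p[0],p[1],.15],-180);go([p[0],p[1],.051],-180)
E
```

```text
[0.4087 0.2608 0.05  ]
[0.4061 0.1862 0.05  ]
[0.402  0.1171 0.05  ]
[26.9, 12.3, 129.6, -0.0006, -0.0007, 1.6232]
[26.9, 12.3, 228.6, -0.0006, -0.0007, 1.6232]
```

```bash
python3 -m pendant '[[27,12,20,0,0,0.5],[27,12,20,0,0,1.0],[27,12,20,0,0,1.623],[27,12,20,0,0,1.623],[27,12,20,0,0,1.623],[27,12,20,0,0,1.623],[27,12,20,0,0,1.623],[27,12,20,0,0,1.623],[27,12,20,0,0,1.623],[27,12,80,0,0,1.623],[27,12,130,0,0,1.623],[27,12,130,0,0,1.623],[27,12,130,0,0,1.623],[27,12,130,0,0,1.623]]' 40; python3 - <<'E'
from h import *
c=cam('wrist');im=snap('wrist','w8.png'); cv2.imwrite('pics/w8b.png',cv2.resize(im[:,:],(800,600),interpolation=cv2.INTER_CUBIC)[:,:,::-1])
go([.4087,.2608,.051],-180)
E
```

```text
time_s: 23.68
tcp_pos: [0.4101, 0.2623, 0.152]
eef_rot: [179.9, 0.2, -180.0]
contact_force: [-1.1, 0.4, -0.1]
gripper_width: 0.0399
gripper_force: 0.0
[1.5, -1.7, 100.8, 0.0024, 0.0025, 0.0004]
```

View pics/w8b.png

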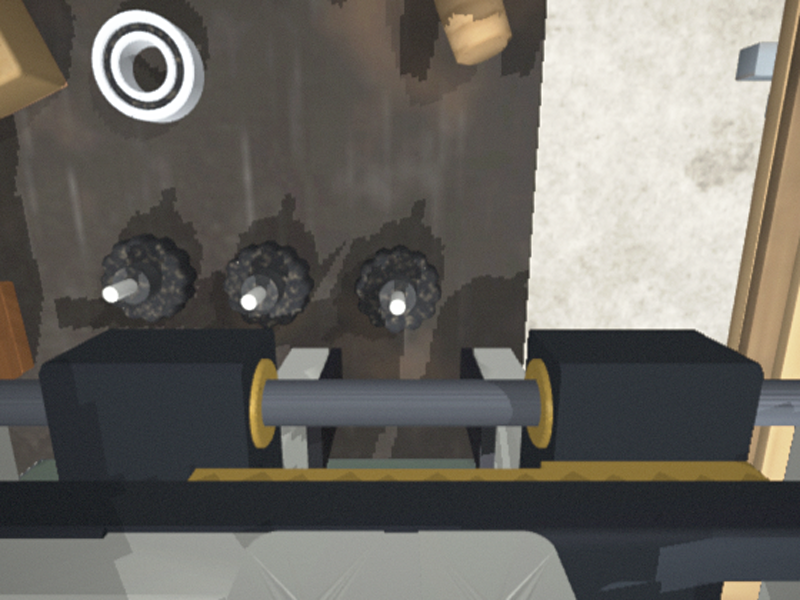

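Studs visible at (397,307), (249,300), (110,294) in 800-px scale; cross-checking.

```bash
python3 - <<'E'
from h import *
c=cam('wrist')
for p in [(397.5,307),(249,300),(110,294)]: print(ray(c,np.array(p)*.7,.05).round(4))
go([.4087,.2608,.053],-180)
E
```

```text
[0.4088 0.2611 0.05  ]
[0.4051 0.1867 0.05  ]
[0.402  0.1176 0.05  ]
[1.5, -1.7, 98.8, 0.0024, 0.0025, 0.0004]
```

```bash
python3 -m pendant '[[1.5,-1.4,30,0.002,0.002,0],[1.5,-1.4,60,0.002,0.002,0],[1.5,-1.4,85,0.002,0.002,0],[1.5,-1.4,99.5,0.002,0.002,0],[1.5,-1.4,99.5,0.002,0.002,0],[1.5,-1.4,99.5,0.002,0.002,0]]' && python3 -m pendant '[[0,0,0,0,0,0],[0,0,0,0,0,0],[0,0,0,0,0,0],[0,0,0,0,0,0],[0,0,0,0,0,0]]' 0 25 && python3 -m pendant '[[0,0,-20,0,0,0],[0,0,-70,0,0,0],[0,0,-130,0,0,0],[0,0,-190,0,0,0],[0,0,-210,0,0,0],[0,0,-210,0,0,0]]'; python3 -c "
from h import *
c=cam('wrist')
go([.638,-.1005,.25],-180)"
```

```text
time_s: 24.48
tcp_pos: [0.4082, 0.2607, 0.0514]
eef_rot: [-179.9, -0.0, -180.0]
contact_force: [0.3, -0.2, -0.2]
gripper_width: 0.0399
gripper_force: 0.0
time_s: 25.1
tcp_pos: [0.4076, 0.2599, 0.0502]
eef_rot: [-179.9, -0.1, -180.0]
contact_force: [0.4, 0.1, 1.3]
gripper_width: 0.0073
gripper_force: 25.0
time_s: 25.85
tcp_pos: [0.4083, 0.261, 0.2617]
eef_rot: [180.0, 0.0, -180.0]
contact_force: [0.3, 0.1, -1.6]
gripper_width: 0.007
gripper_force: 25.0
[-229.6, -361.5, 11.6, 0.0004, 0.0002, 0.0003]
```

```bash
python3 -m pendant '[[0,-60,0,0,0,0],[0,-120,0,0,0,0],[0,-180,0,0,0,0],[0,-240,0,0,0,0],[-20,-300,0,0,0,0],[-60,-361,0,0,0,0],[-110,-361,0,0,0,0],[-110,-361,0,0,0,0],[-110,-361,0,0,0,0]]'; python3 - <<'E'
from h import *
c=cam('wrist');im=snap('wrist','w9.png'); cv2.imwrite('pics/w9b.png',cv2.resize(im,(800,600),interpolation=cv2.INTER_CUBIC)[:,:,::-1])
go([.638,-.1005,.26],-180)
E
```

```text
time_s: 26.98
tcp_pos: [0.5171, -0.1007, 0.2587]
eef_rot: [-179.8, -0.3, 180.0]
contact_force: [-0.2, 0.1, -0.8]
gripper_width: 0.0068
gripper_force: 25.0
[-121.0, -0.1, -1.0, -0.0026, -0.0044, 0.0002]
```

View pics/w9b.png

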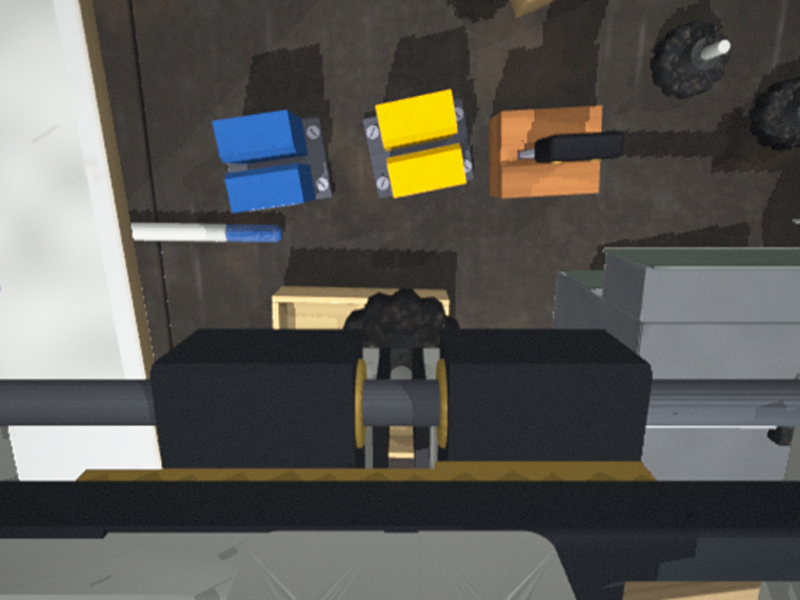

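The knob hangs upright; crate's near outer bottom edge is at row ≈290 between columns 273 and 449, and the gauge looks seated. I check the crate centre from the earlier pictures' divider cross.

```bash
python3 - <<'E'
from h import *
c=cam('wrist')
for p in [(273,289),(449,291)]: print('now',ray(c,np.array(p)*.7,0).round(4))
print('top',ray(cam('top'),(340.3,160),.034).round(4))
T=np.eye(4);T[:3,:3]=R.from_euler('xyz',[180,.1,-90],degrees=True).as_matrix();T[:3,3]=[.4304,-.0496,.2996]
M=T@np.array(r.camera_params('wrist')['mount']); c1=(c[0],M[:3,:3],M[:3,3])
for p in [(178,153),(172,67),(183,235),(92,151),(265,155)]: print('w1',ray(c1,np.array(p)*.7,.034).round(4))
E
```

```text
now [ 0.5412 -0.2063  0.    ]
now [ 0.5428 -0.0609  0.    ]
top [ 0.6026 -0.1335  0.034 ]
w1 [ 0.6046 -0.1318  0.034 ]
w1 [ 0.6022 -0.1939  0.034 ]
w1 [ 0.6077 -0.0677  0.034 ]
w1 [ 0.6718 -0.1334  0.034 ]
w1 [ 0.5366 -0.1303  0.034 ]
```

```bash
python3 -m pendant '[[-60,-1,0,0,-0.002,0],[-119.5,-1,0,0,-0.002,0],[-119.5,-1,0,0,-0.002,0],[-119.5,-1,60,-0.001,-0.002,0],[-119.5,-1,110,-0.001,-0.002,0],[-119.5,-1,140,-0.001,-0.002,0],[-119.5,-1,140,0,0,0],[-119.5,-1,140,0,0,0]]'; python3 -c "
from h import *
go([.637,-.1015,.056],-180)"
```

```text
time_s: 28.02
tcp_pos: [0.6379, -0.1014, 0.1229]
eef_rot: [-179.8, 0.0, -179.9]
contact_force: [0.4, 0.0, 0.6]
gripper_width: 0.007
gripper_force: 25.0
[1.0, 0.1, 66.9, -0.0027, 0.0008, 0.0014]
```

```bash
python3 -m pendant '[[1,0,15,-0.002,0,0],[1,0,30,-0.002,0,0],[1,0,42,-0.002,0,0],[1,0,52,-0.002,0,0],[1,0,60,-0.002,0,0],[1,0,64,-0.002,0,0],[1,0,66.5,-0.002,0,0],[1,0,66.5,-0.002,0,0],[1,0,66.5,-0.002,0,0]]'
```

```text
time_s: 29.15
tcp_pos: [0.6362, -0.1021, 0.0553]
eef_rot: [-180.0, -0.1, -180.0]
contact_force: [-3.8, 0.1, 5.5]
gripper_width: 0.007
gripper_force: 25.0
```

```bash
python3 -m pendant '[[0,0,0,0,0,0],[0,0,0,0,0,0],[0,0,-40,0,0,0],[0,0,-100,0,0,0],[0,0,-160,0,0,0],[0,0,-205,0,0,0],[60,0,-205,0,0,0],[120,0,-205,0,0,0],[180,0,-205,0,0,0],[231,0,-205,0,0,0],[231,60,-205,0,0,0],[231,120,-205,0,0,0],[231,180,-205,0,0,0],[231,240,-205,0,0,0],[231,288,-205,0,0,0],[231,288,-150,0,0,0],[231,288,-100,0,0,0],[231,288,-100,0,0,0],[231,288,-100,0,0,0]]' 28; cat >> h.py <<'E'
def studs(im,c):
    hsv=cv2.cvtColor(im,cv2.COLOR_RGB2HSV); m=((hsv[...,2]>190)&(hsv[...,1]<40)).astype('u1')
    n,L,S,C=cv2.connectedComponentsWithStats(m)
    for i in range(1,n):
        if 15<S[i,4]<700:
            p=ray(c,C[i],.05)
            if .33<p[0]<.5 and .04<p[1]<.3: print('stud?',S[i].tolist(),C[i].round(1),p.round(4))
E
python3 - <<'E'
from h import *
c=cam('wrist');im=snap('wrist','w10.png'); studs(im,c); go([.4055,.1865,.051],-180)
print(proj(c,[.4055,.1865,.05]))
E
```

```text
time_s: 31.52
tcp_pos: [0.4063, 0.1866, 0.1562]
eef_rot: [180.0, -0.0, -180.0]
contact_force: [0.8, 0.3, 0.4]
gripper_width: 0.0279
gripper_force: 0.0
stud? [162, 160, 12, 11, 101] [167.5 164.8] [0.3696 0.107  0.05  ]
stud? [274, 210, 11, 11, 94] [279.2 214.8] [0.4061 0.1859 0.05  ]
stud? [244, 324, 58, 5, 287] [272.6 326. ] [0.4978 0.1806 0.05  ]
[1.1, -0.5, 105.6, 0.0015, 0.0008, 0.0005]
[[280.03168636 214.06340824]]
```

Knob 2 is in place; knob 3 has been knocked to about (0.370, 0.107). Taking knob 2.

```bash
python3 -m pendant '[[0.5,-0.7,40,0,0,0],[0.5,-0.7,75,0,0,0],[0.5,-0.7,95,0,0,0],[0.5,-0.7,105,0,0,0],[0.5,-0.7,105,0,0,0],[0.5,-0.7,105,0,0,0]]' && python3 -m pendant '[[0,0,0,0,0,0],[0,0,0,0,0,0],[0,0,0,0,0,0],[0,0,0,0,0,0],[0,0,0,0,0,0]]' 0 25 && python3 -m pendant '[[0,0,-20,0,0,0],[0,0,-70,0,0,0],[0,0,-130,0,0,0],[0,0,-190,0,0,0],[0,0,-210,0,0,0],[0,-60,-210,0,0,0],[0,-120,-210,0,0,0],[0,-180,-210,0,0,0],[0,-240,-210,0,0,0],[0,-300,-210,0,0,0],[-60,-353,-210,0,0,0],[-120,-353,-210,0,0,0],[-180,-353,-210,0,0,0],[-229,-353,-210,0,0,0],[-229,-353,-150,0,0,0],[-229,-353,-90,0,0,0],[-229,-353,-75,0,0,0],[-229,-353,-75,0,0,0],[-229,-353,-75,0,0,0]]'; python3 -c "
from h import *
go([.6345,-.1665,.056],-180)"
```

```text
time_s: 32.33
tcp_pos: [0.4054, 0.1859, 0.0507]
eef_rot: [179.9, -0.0, -180.0]
contact_force: [-1.0, -0.1, 0.2]
gripper_width: 0.0281
gripper_force: 0.0
time_s: 32.95
tcp_pos: [0.4047, 0.1853, 0.0496]
eef_rot: [-180.0, -0.1, -180.0]
contact_force: [-0.7, -0.5, 4.4]
gripper_width: 0.0069
gripper_force: 25.0
time_s: 35.33
tcp_pos: [0.6356, -0.1679, 0.1272]
eef_rot: [-179.9, 0.1, -180.0]
contact_force: [0.5, -0.8, -0.6]
gripper_width: 0.0073
gripper_force: 25.0
[1.2, 1.4, 71.2, -0.001, 0.0024, 0.0008]
```

```bash
python3 -m pendant '[[1.2,1.4,15,0,0.002,0],[1.2,1.4,30,0,0.002,0],[1.2,1.4,42,0,0.002,0],[1.2,1.4,54,0,0.002,0],[1.2,1.4,63,0,0.002,0],[1.2,1.4,68,0,0.002,0],[1.2,1.4,71,0,0.002,0],[1.2,1.4,71,0,0.002,0],[1.2,1.4,71,0,0.002,0]]'; python3 -m pendant '[[0,0,0,0,0,0],[0,0,0,0,0,0],[0,0,-40,0,0,0],[0,0,-100,0,0,0],[0,0,-160,0,0,0],[0,0,-205,0,0,0],[60,0,-205,0,0,0],[120,0,-205,0,0,0],[180,0,-205,0,0,0],[220,0,-205,0,0,0],[220,60,-205,0,0,0],[220,120,-205,0,0,0],[220,180,-205,0,0,0],[220,240,-205,0,0,0],[220,273,-205,0,0,0],[220,273,-150,0,0,0],[220,273,-100,0,0,0],[220,273,-100,0,0,0],[220,273,-100,0,0,0]]' 28;
python3 - <<'E'
from h import *
c=cam('wrist');im=snap('wrist','w11.png'); studs(im,c)
go([.3696,.107,.16],-200)
E
```

```text
time_s: 36.45
tcp_pos: [0.6324, -0.1664, 0.0547]
eef_rot: [-180.0, -0.2, -180.0]
contact_force: [-4.1, 1.3, 8.9]
gripper_width: 0.0071
gripper_force: 25.0
time_s: 38.83
tcp_pos: [0.4139, 0.1072, 0.1555]
eef_rot: [-180.0, -0.1, -180.0]
contact_force: [-0.1, -0.8, 1.2]
gripper_width: 0.0276
gripper_force: 0.0
stud? [274, 149, 12, 12, 116] [279.5 154.6] [0.3696 0.1066 0.05  ]
stud? [216, 245, 26, 20, 469] [227.7 254. ] [0.4437 0.0677 0.05  ]
stud? [320, 245, 26, 20, 432] [333.8 253.7] [0.4434 0.1475 0.05  ]
stud? [332, 299, 6, 29, 108] [334.8 313.1] [0.4931 0.1501 0.05  ]
stud? [219, 304, 6, 19, 47] [220.3 311.2] [0.4915 0.0601 0.05  ]
[44.6, -0.4, -4.0, 0.0007, -0.0014, 0.3496]
```

```bash
python3 -m pendant '[[44,-0.5,0,0,0,0],[44,-0.5,0,0,0,0],[44,-0.5,0,0,0,0],[44,-0.5,40,0,0,0],[44,-0.5,70,0,0,0],[44,-0.5,80,0,0,0],[44,-0.5,80,0,0,0],[44,-0.5,80,0,0,0],[44,-0.5,80,0,0,0]]'; python3 - <<'E'
from h import *
c=cam('wrist'); print(r.get_state()['joints'].round(1)); im=r.capture('wrist'); studs(im,c); go([.3696,.1066,.051],-180)
E
```

```text
time_s: 40.0
tcp_pos: [0.3692, 0.1066, 0.075]
eef_rot: [180.0, -0.1, -180.0]
contact_force: [-0.6, -0.1, 0.6]
gripper_width: 0.0278
gripper_force: 0.0
[  45.9    4.5  -47.2   -0.2  -38.3 -135.7]
stud? [272, 241, 16, 24, 270] [280.4 253.9] [0.3676 0.1068 0.05  ]
stud? [216, 244, 26, 21, 470] [227.7 253.9] [0.3676 0.0802 0.05  ]
stud? [319, 244, 27, 21, 441] [333.7 253.7] [0.3675 0.1337 0.05  ]
stud? [502, 291, 18, 5, 42] [508.8 292.8] [0.3891 0.2254 0.05  ]
stud? [332, 299, 6, 29, 112] [334.2 313. ] [0.4008 0.1352 0.05  ]
stud? [219, 305, 12, 22, 170] [223.9 316.3] [0.4027 0.0769 0.05  ]
stud? [261, 373, 8, 4, 20] [264.6 373.9] [0.4383 0.0981 0.05  ]
[-0.7, 0.0, 23.9, 0.0007, -0.0025, 0.0004]
```

```bash
python3 -m pendant '[[-0.7,0,10,0,0,0],[-0.7,0,20,0,0,0],[-0.7,0,24.5,0,0,0],[-0.7,0,24.5,0,0,0],[-0.7,0,24.5,0,0,0]]' && python3 -m pendant '[[0,0,0,0,0,0],[0,0,0,0,0,0],[0,0,0,0,0,0],[0,0,0,0,0,0],[0,0,0,0,0,0]]' 0 25 && python3 -m pendant '[[0,0,-20,0,0,0],[0,0,-70,0,0,0],[0,0,-130,0,0,0],[0,0,-190,0,0,0],[-60,0,-210,0,0,0],[-60,-60,-210,0,0,0],[-60,-120,-210,0,0,0],[-60,-180,-210,0,0,0],[-90,-206,-210,0,0,0],[-150,-206,-210,0,0,0],[-202,-206,-210,0,0,0],[-202,-206,-150,0,0,0],[-202,-206,-90,0,0,0],[-202,-206,-75,0,0,0],[-202,-206,-75,0,0,0],[-202,-206,-75,0,0,0]]'; python3 -c "
from h import *
go([.5725,-.0995,.0555],-180)"
```

```text
time_s: 40.67
tcp_pos: [0.3692, 0.1062, 0.0496]
eef_rot: [-180.0, -0.2, -180.0]
contact_force: [0.4, 0.4, -0.5]
gripper_width: 0.028
gripper_force: 0.0
time_s: 41.3
tcp_pos: [0.3691, 0.1061, 0.0497]
eef_rot: [-180.0, -0.2, -180.0]
contact_force: [-1.4, 0.0, 1.2]
gripper_width: 0.0069
gripper_force: 25.0
time_s: 43.3
tcp_pos: [0.5732, -0.0997, 0.1266]
eef_rot: [-180.0, 0.0, -179.9]
contact_force: [0.2, 0.4, -0.0]
gripper_width: 0.0072
gripper_force: 25.0
[0.7, 0.2, 71.1, -0.0005, 0.0002, 0.0009]
```

Lower, release, then back off to view crate and holder.

```bash
python3 -m pendant '[[0.7,0,15,0,0,0],[0.7,0,30,0,0,0],[0.7,0,42,0,0,0],[0.7,0,54,0,0,0],[0.7,0,63,0,0,0],[0.7,0,68,0,0,0],[0.7,0,71,0,0,0],[0.7,0,71,0,0,0]]'; python3 -m pendant '[[0,0,0,0,0,0],[0,0,0,0,0,0],[0,0,-40,0,0,0],[0,0,-100,0,0,0],[0,0,-160,0,0,0],[0,0,-220,0,0,0],[-60,0,-245,0,0,0],[-120,0,-245,0,0,0],[-130,0,-245,0,0,0],[-130,0,-245,0,0,0],[-130,0,-245,0,0,0]]' 28;
python3 - <<'E'
from h import *
c=cam('wrist');im=snap('wrist','w12.png'); cv2.imwrite('pics/w12b.png',cv2.resize(im,(800,600),interpolation=cv2.INTER_CUBIC)[:,:,::-1])
E
```

```text
time_s: 44.3
tcp_pos: [0.5705, -0.0999, 0.0546]
eef_rot: [-179.9, -0.2, -179.9]
contact_force: [-6.9, 1.1, 14.6]
gripper_width: 0.007
gripper_force: 25.0
time_s: 45.68
tcp_pos: [0.7006, -0.0998, 0.298]
eef_rot: [-180.0, -0.2, -180.0]
contact_force: [-0.3, -0.3, -0.5]
gripper_width: 0.0277
gripper_force: 0.0
```

View pics/w12b.png

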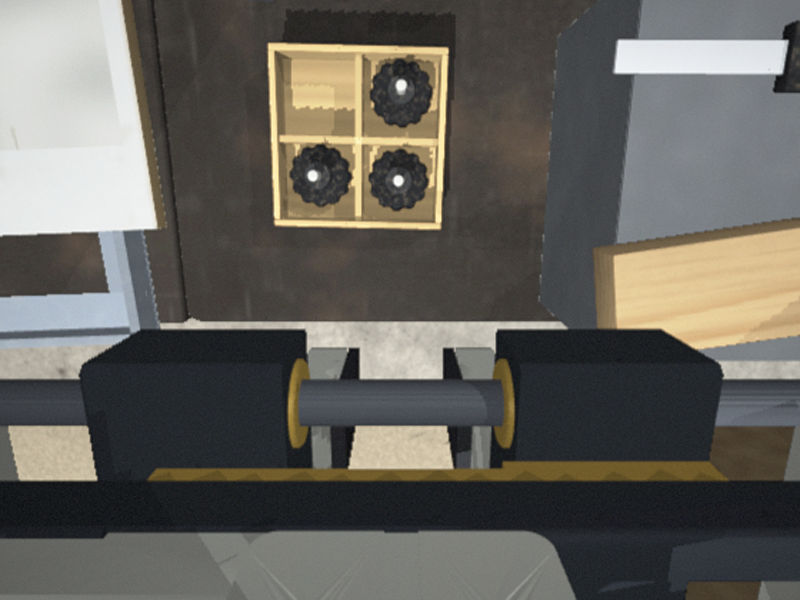

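All three knobs stand in cells of their own (401,90), (320,175), (398,180). Last look: the gauge in the holder and the rest of the bench.

```bash
python3 - <<'E'
from h import *
im=snap('top','top2.png'); a=cv2.resize(im[195:280,140:420],(800,243),interpolation=cv2.INTER_CUBIC)
b=cv2.imread('pics/w9.png')[40:160,320:480,::-1]; sc=snap('scene','sc2.png')[195:285,165:405]
c=cv2.resize(b,(380,285),interpolation=cv2.INTER_CUBIC); d=cv2.resize(sc,(420,285),interpolation=cv2.INTER_CUBIC)
cv2.imwrite('pics/fin.png',np.vstack([a,np.hstack([c,d])])[:,:,::-1])
E
```

```text
(no output)
```

View pics/fin.png

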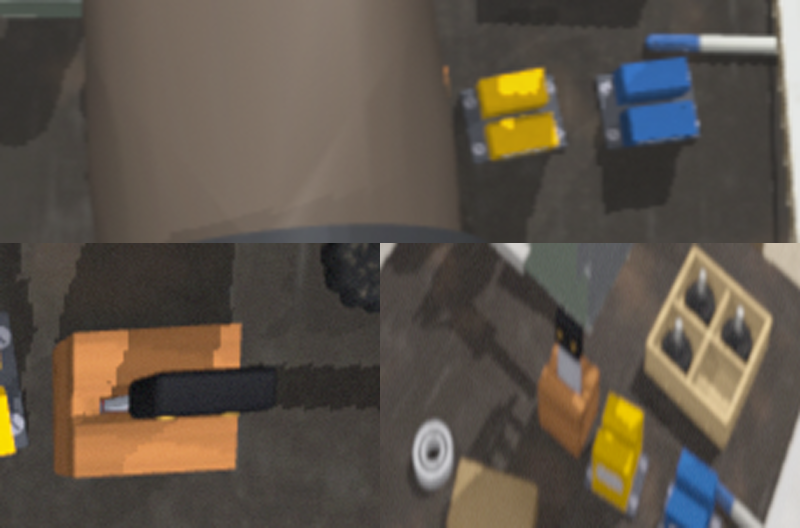

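```bash
python3 - <<'E'
import cv2,numpy as np
a=cv2.imread('pics/scene0.png',0).astype('f4');b=cv2.imread('pics/sc2.png',0).astype('f4')
a,b=[x[214:245,262:290] for x in(a,b)]; print(cv2.phaseCorrelate(a.copy(),b.copy(),cv2.createHanningWindow((28,31),cv2.CV_32F)))
from plant import r; print(r.close_job())
E
```

```text
((0.2642786607667311, 0.10522051657717135), 0.8842852406203747)
the job is handed in; nothing more can be done
None
```

The job is handed in. The gauge was checked and held over two seconds in the yellow and then the blue gap with its red line level by camera, and it is back in the holder within about half a millimetre of its starting position. All three knobs found stand stud up in separate crate cells, including one that was knocked aside mid-run; the caliper, tape measure and pen were not touched as far as I can tell, and the judge gave no verdict.

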